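# Bring the red-lidded spice jar round to the pointer

## Robot

A 6-joint arm with a two-finger parallel gripper is mounted at the origin on the work surface. World frame = base frame: x ahead of the robot, y to its left, z up, the work surface at z = 0. Lengths are in m, angles in degrees, forces in N, time in s.
With the tool pointing down it reaches from about 0.4 to 0.825 m from the base axis. Payload 7 kg.
Tool frame: the origin (TCP) lies between the finger pads; the fingertips stand 19 mm ahead of it and the grasp point (between the pads) is the TCP; z points along the fingers, y is the line along which they close (so a half turn about z gives the same grasp; the last joint's range is limited). The gripper opens to 88 mm and grips with 3 to 60 N. Pads are 19 mm wide; open, the fingers measure 130 mm over their backs; the gripper's body (78 mm by 193 mm) begins 47 mm behind the grasp point.
Start: joints at [-48.123, 20.546, 0.682, 0, -70.136, -16.507], TCP at [0.289, -0.61, 0.225] pointing down, gripper open.
Joint ranges: [-176.03, 176.03], [-82.01, 121.73], [-58.28, 71.71], [-173.87, 95.51], [-174.79, -0.11], [-173.66, 173.66]. Speed limits (degrees/s): [136.94, 136.94, 172.46, 180, 180, 180].

## Interface

Orientations are given as [roll, pitch, yaw] about the fixed x, y, z axes, in that order (R = Rz(yaw) Ry(pitch) Rx(roll)).
In Python, from plant import r gives the robot as it stands. The module is installed in compiled form; this text tells all that it offers.
- The arm moves only by the shell command python3 -m pendant 'ROWS' [OPENING] [FORCE]. ROWS is JSON, a list of rows, each a list of 6 numbers: the shift along the tool's x, y, z in mm, then the turn, a rotation vector about the tool's x, y, z in rad. In form: [[tx, ty, tz, wx, wy, wz], ...]. A call has 1 to 20 rows; each row is the pose to reach, as a shift and turn from the pose commanded when the call began, along the tool's axes at that moment; what a row does not reach only later rows make up. A row lasts 1/8 s, in which the tool goes at most 62.5 mm and 10.7 degrees, less where a joint would pass 70% of its speed; a pose out of reach is approached as far as the arm can. A call with a gripper value outside its range is refused whole. OPENING is the finger opening in mm, from 0 to 87.6, set as the call begins (- or left out, the last holds). The fingers move at their own pace and stop on an object; FORCE is the grip in N (left out, the last holds). Time passes only in rows, so rows that repeat a pose let the fingers close. It gives the time, the measured TCP pose, the force, the opening and the grip force at its end, in the units of the state.
- r.get_state(): the state, without advancing time (a new reading comes with each control period).
- r.capture(name): name is "scene" or "top" or "wrist"; returns the picture (400x640x3 uint8, red, green, blue); there is no depth.
- r.camera_params(name): a dict with "mtx" (3x3 intrinsics, pixels), "rvec" (rotation vector, rad) and "tvec" (3), from world to camera coordinates, as OpenCV has them; the wrist camera has in their place "mount" (4x4, takes a point from camera to tool coordinates, whose origin is the TCP and whose axes are the flange's). Camera axes: x right, y down, z forward; pixel columns grow to the right and rows downward; lengths in m; the calibration is good to about 2 mm. A picture is of the moment at which its call begins: read the wrist's pose just before it. camera_params takes no time and is no camera call.
- r.close_job(): hands the job in; it is judged then, once.
The state is a dict: "time_s": time; "joints": joint angles; "qd": joint speeds; "joint_torque": joint torques, N m; "tcp_pos": TCP position; "eef_rot": TCP orientation; "contact_force": force on the tool from outside, world axes, zero at the start; "moment": the same for the moment, N m; "gripper_width": finger opening in m; "gripper_force": force on a finger pad.
Only numpy, scipy, OpenCV 4.12 (cv2) and the standard library are available. Lean on these libraries where they do the work, as an engineer would, in place of code of your own. Each camera call takes 0.05 s, during which the arm holds its last target. There are 200 camera calls.

## Task

Turn the spice carousel by pushing sideways with a fingertip on the steel arms of its handle, until the jar with the red lid stands right at the yellow pointer, in line with it; then leave it at rest there. Touch only the handle: do not touch, lift or take out the jars, do not push on the tray, and leave everything else on the worktop alone.

Things in the scene. Friction and masses are not known exactly. Their poses are not given: they have to be found in the camera images.
- carousel_base: grey foot of the spice carousel, fixed to the worktop (150 mm across, 10 mm tall), with a flat yellow pointer on the worktop that sticks out from under the tray, its tip 208 mm from the axis. Origin on the carousel's axis at worktop height, z up; the pointer runs from the axis along the foot's own -x, which varies.
- pointer_place (a point): the place on the pointer's line, 110 mm from the axis and 20 mm above the worktop, where the underside of the wanted jar belongs
- carousel_handle: the turning part: steel post, black hub (48 mm across, 122 to 148 mm above the worktop), four level steel arms at right angles, along its own +x, +y, -x, -y (12 mm round bars ending in 20 mm black balls 122 mm from the axis). Origin on the axis at worktop height, z up. Turns about z either way, up to 6.2 rad. Dry friction about 0.14 N m (1.6 N at 90 mm): it stays where it is left.
- arm0 (a point): centreline of the handle arm along the handle's +x, 90 mm from the axis, 135 mm above the worktop: a good place to push sideways, on either side of the bar. Arm undersides clear the jar lids by 29 mm
- arm1 (a point): centreline of the handle arm along the handle's +y, 90 mm from the axis, 135 mm above the worktop: a good place to push sideways, on either side of the bar. Arm undersides clear the jar lids by 29 mm
- arm2 (a point): centreline of the handle arm along the handle's -x, 90 mm from the axis, 135 mm above the worktop: a good place to push sideways, on either side of the bar. Arm undersides clear the jar lids by 29 mm
- arm3 (a point): centreline of the handle arm along the handle's -y, 90 mm from the axis, 135 mm above the worktop: a good place to push sideways, on either side of the bar. Arm undersides clear the jar lids by 29 mm
- carousel_tray: round pale wooden tray, 300 mm across, top 20 mm above the worktop, fixed to the handle's post and turning with it; four dark wooden cups (54 mm across, 18 mm deep) hold the jars midway between the arms as seen from above (at 45 degrees to them), 110 mm from the axis. Origin as the handle.
- jar_red: spice jar of amber glass with a red lid, standing loose in one of the four wooden cups of the tray: 44 mm across, 80 mm tall, about 0.13 kg. Origin at the centre of its underside, 20 mm above the worktop, and 110 mm from the carousel's axis; z up. Lid top 100 mm above the worktop. The wanted jar; which cup it stands in varies.
- jar_green: spice jar of amber glass with a green lid, standing loose in one of the four wooden cups of the tray: 44 mm across, 80 mm tall, about 0.13 kg. Origin at the centre of its underside, 20 mm above the worktop, and 110 mm from the carousel's axis; z up. Lid top 100 mm above the worktop. Not wanted at the pointer.
- jar_black: spice jar of amber glass with a black lid, standing loose in one of the four wooden cups of the tray: 44 mm across, 80 mm tall, about 0.13 kg. Origin at the centre of its underside, 20 mm above the worktop, and 110 mm from the carousel's axis; z up. Lid top 100 mm above the worktop. Not wanted at the pointer.
- jar_white: spice jar of amber glass with a white lid, standing loose in one of the four wooden cups of the tray: 44 mm across, 80 mm tall, about 0.13 kg. Origin at the centre of its underside, 20 mm above the worktop, and 110 mm from the carousel's axis; z up. Lid top 100 mm above the worktop. Not wanted at the pointer.
- mug: blue mug, 76 mm across, 90 mm tall, handle to its side. A bystander; origin at its underside.
- pepper_mill: dark wooden pepper mill, 52 mm across, 128 mm tall. A bystander; origin at its underside.
- bowl: white bowl, 110 mm across, 50 mm tall. A bystander; origin at its underside.
- soap_bottle: green bottle of dish soap, 60 mm across, 190 mm tall. A bystander; origin at its underside.
- oil_bottle: green glass bottle of oil, 64 mm across, 210 mm tall. A bystander; origin at its underside.
There are look-alikes about, which are no part of the job. Leave any blue or purple look-alike of the jar_red alone.

How it is judged (in metres and radians):
On the way:
1. the fingers push on the handle of the carousel (contact force between the fingers and carousel_handle above 0.4 N), for 0.05 s.
At the end, for the whole second after the job is handed in: The red-lidded jar is within 16 mm (about 8 degrees) of its place in line with the yellow pointer, the carousel is at rest, and all four jars still stand upright in their cups (horizontal distance between jar_red and pointer_place below 0.016 m and angular speed of carousel_handle below 0.05 rad/s and angle between each of jar_red, jar_green, jar_black, jar_white's own z axis and vertical below 0.15 rad and z of each of jar_red, jar_green, jar_black, jar_white in the frame of carousel_base below 0.026 m and horizontal distance between each of jar_red, jar_green, jar_black, jar_white and carousel_handle below 0.118 m); the robot touches nothing.
It fails at once if a jar is touched by the robot (contact force between any of the fingers, the arm and jar_red above 0.5 N or contact force between any of the fingers, the arm and jar_green above 0.5 N or contact force between any of the fingers, the arm and jar_black above 0.5 N or contact force between any of the fingers, the arm and jar_white above 0.5 N).
It fails at once if a jar is lifted or tipped (height (world z) of any of jar_red, jar_green, jar_black, jar_white above 0.032 m or angle between any of jar_red, jar_green, jar_black, jar_white's own z axis and vertical above 0.35 rad).
It fails at once if the robot pushes on the tray (contact force between any of the fingers, the arm and carousel_tray above 0.5 N).
It fails at once if a bystander is moved by more than 20 mm (distance of any of mug, pepper_mill, bowl, soap_bottle, oil_bottle from where it was at the start of the episode above 0.02 m).
It also fails if it takes over 72 s, if anything falls off the work surface, if the arm or the gripper's body presses on something with over 40 N, if the wrist force passes 120 N, or if a joint passes its speed limit or range.

## Working session

There is one attempt and no reset: what is moved stays moved. The work goes in short steps, Python scripts to look and compute and a shell command to move; the robot and the scene stay as the last step left them, time stands still between calls to the robot, and variables do not carry over. Pictures are saved under pics/ and viewed, at most 12 in all, crops included, and the job is handed in when it is done.

```bash
mkdir -p pics
python3 - <<'E'
from plant import r
import cv2
for n in("top","scene"):
    cv2.imwrite(f"pics/{n}1.png",r.capture(n)[:,:,::-1])
s=r.get_state();print(s["tcp_pos"],s["eef_rot"],s["time_s"])
E
```

```text
[ 0.2889773  -0.60949111  0.22388973] [ 1.79910189e+02 -9.76142849e-03 -1.54635409e+02] 0.1
```

View pics/top1.png

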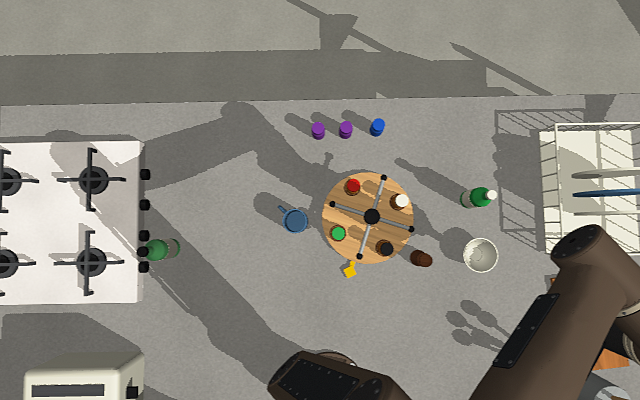

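View pics/scene1.png

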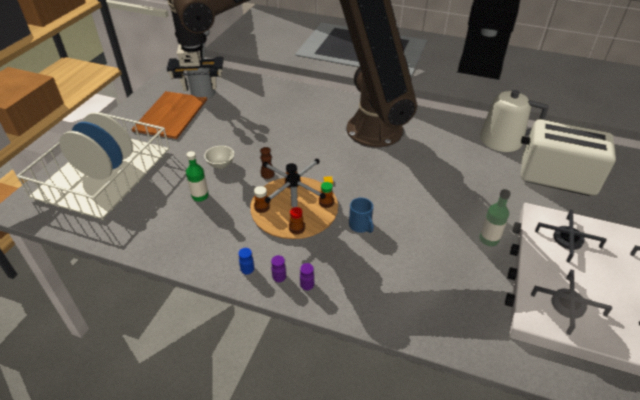

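The top view shows the hub at (372,216). The lids are red (352,186), white (402,201), black (385,248) and green (338,233), and the pointer is at about (349,270). The look-alikes, blue (377,127) and purple (345,129) and (318,130), are off the tray. The red-lidded jar on the tray is the one wanted. I'll compute positions and confirm in an enlarged crop.

```bash
cat > h.py <<'E'
from plant import r
import cv2, numpy as np
def ray(uv,z,cam="top"):
    p=r.camera_params(cam);R=cv2.Rodrigues(np.array(p["rvec"],float))[0];t=np.array(p["tvec"]).ravel()
    d=R.T@np.linalg.solve(np.array(p["mtx"]),[uv[0],uv[1],1.]);c=-R.T@t
    return (c+d*(z-c[2])/d[2])[:2]
def proj(P,cam="top"):
    p=r.camera_params(cam);return cv2.projectPoints(np.array(P,float).reshape(-1,1,3),np.array(p["rvec"],float),np.array(p["tvec"],float),np.array(p["mtx"],float),None)[0][:,0]
E
python3 - <<'E'
from h import *
im=r.capture("top")[:,:,::-1]
cv2.imwrite("pics/crop1.png",cv2.resize(im[160:290,270:450],None,fx=4,fy=4,interpolation=cv2.INTER_CUBIC))
for n,uv,z in[("hub",(372,216),.148),("red",(352.5,186),.1),("white",(402,201),.1),("black",(386,248),.1),("green",(338,233),.1),("ptr",(350,270),0),("mill",(425,259),.128),("mug",(295,220),.09),("ballN",(384,177),.135),("ballE",(411,229),.135),("ballS",(359,257),.135),("ballW",(332,204),.135),("soap",(489,196),.19)]:
    print(n,ray(uv,z).round(3))
E
```

```text
hub [ 0.548 -0.137]
red [ 0.642 -0.085]
white [ 0.593 -0.236]
black [ 0.451 -0.182]
green [ 0.499 -0.038]
ptr [ 0.377 -0.078]
mill [ 0.419 -0.292]
mug [0.541 0.094]
ballN [ 0.664 -0.177]
ballE [ 0.508 -0.253]
ballS [ 0.428 -0.097]
ballW [ 0.586 -0.02 ]
soap [ 0.597 -0.465]
```

View pics/crop1.png

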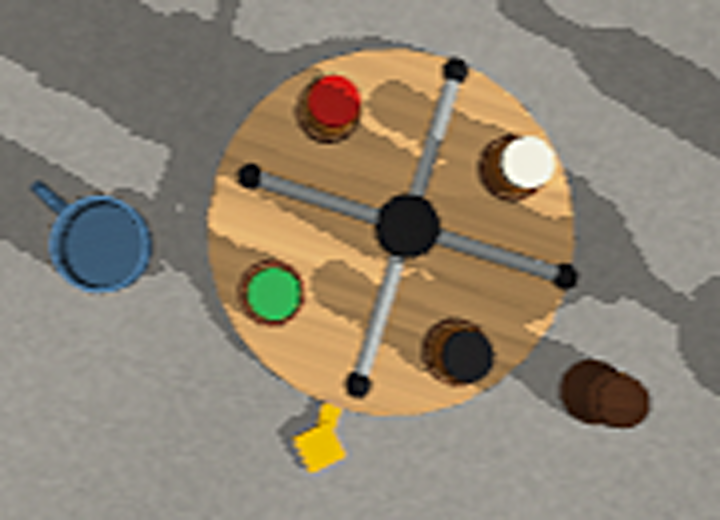

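```bash
cat >> h.py <<'E'
C=np.array([.5465,-.137])
from scipy.spatial.transform import Rotation as Ro
def shift(xyz):
    "world targets -> rows in tool mm from current pose"
    s=r.get_state();R=Ro.from_euler("xyz",s["eef_rot"],degrees=True)
    return (R.inv().apply(np.atleast_2d(xyz)-s["tcp_pos"])*1000).round()
def ang(v): v=np.array(v)-C; return np.degrees(np.arctan2(v[1],v[0])),np.hypot(*v)
def look():
    im=r.capture("top");h=cv2.cvtColor(im,cv2.COLOR_RGB2HSV);Y,X=np.mgrid[:400,:640]
    box=(X>300)&(X<440)&(Y>160)&(Y<285)
    red=((h[...,0]<6)|(h[...,0]>174))&(h[...,1]>190)&(h[...,2]>90)&box
    gr=(h[...,0]>50)&(h[...,0]<80)&(h[...,1]>130)&box
    ye=(h[...,0]>20)&(h[...,0]<30)&(h[...,1]>200)&box
    for n,m,z in(("red",red,.097),("green",gr,.097),("yellow",ye,.001)):
        if m.sum(): q=ray((X[m].mean(),Y[m].mean()),z);print(n,m.sum(),(X[m].mean().round(1),Y[m].mean().round(1)),q.round(3),"ang,r",np.round(ang(q),3))
    return im
E
python3 - <<'E'
from h import *
look()
p=lambda a,z,d=.09:[*(C+d*np.array([np.cos(np.radians(a)),np.sin(np.radians(a))])),z]
print(shift([p(-60,.225),p(-60,.14)]))
E
```

```text
red 126 (np.float64(353.1), np.float64(184.7)) [ 0.647 -0.087] ang,r [26.381  0.112]
green 138 (np.float64(338.0), np.float64(233.0)) [ 0.499 -0.038] ang,r [1.15478e+02 1.10000e-01]
yellow 112 (np.float64(349.7), np.float64(269.8)) [ 0.377 -0.076] ang,r [160.288   0.18 ]
[[-442.  227.   -1.]
 [-442.  227.   84.]]
```

The wanted turn is about +134°, from red at 26.3° to the pointer at 160.3°. I'll close the fingers, go above the gap behind the far arm, then descend.

```bash
python3 -m pendant '[[0,0,0,0,0,0],[-20,10,0,0,0,0],[-60,30,0,0,0,0],[-105,54,0,0,0,0],[-150,77,0,0,0,0],[-195,100,0,0,0,0],[-240,123,0,0,0,0],[-285,146,0,0,0,0],[-330,169,0,0,0,0],[-375,193,0,0,0,0],[-415,213,0,0,0,0],[-435,223,0,0,0,0],[-442,227,0,0,0,0],[-442,227,0,0,0,0],[-442,227,0,0,0,0]]' 0 20
python3 - <<'E'
from h import *
cv2.imwrite("pics/top2.png",cv2.resize(look()[130:310,240:500,::-1],None,fx=3,fy=3))
E
```

```text
time_s: 2.08
tcp_pos: [0.5907, -0.2162, 0.2248]
eef_rot: [180.0, -0.0, -154.7]
contact_force: [-0.3, -0.6, -0.4]
gripper_width: 0.0006
gripper_force: 0.0
```

View pics/top2.png

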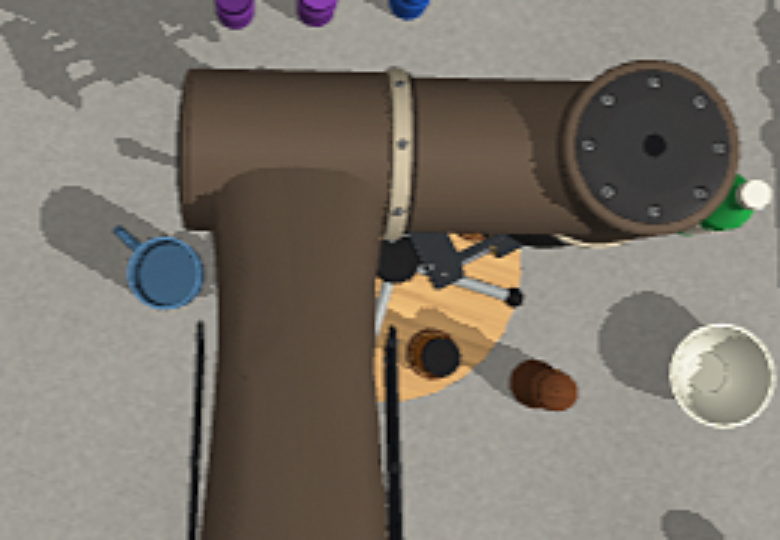

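The arm now covers the tray in the top view, with the gripper over the carousel's far right gap near (440,260) and nothing disturbed. Descending next.

```bash
python3 -m pendant '[[0,0,10,0,0,0],[0,0,25,0,0,0],[0,0,45,0,0,0],[0,0,65,0,0,0],[0,0,80,0,0,0],[0,0,85,0,0,0],[0,0,85,0,0,0]]'
python3 - <<'E'
from h import *
p=lambda a,z,d=.09:[*(C+d*np.array([np.cos(np.radians(a)),np.sin(np.radians(a))])),z]
print(shift([p(a,.14) for a in range(-56,21,4)])[:,:2].astype(int).tolist())
cv2.imwrite("pics/w1.png",r.capture("wrist")[:,:,::-1])
E
```

```text
time_s: 3.0
tcp_pos: [0.5913, -0.2155, 0.1395]
eef_rot: [180.0, -0.0, -154.6]
contact_force: [0.6, 0.5, 0.5]
gripper_width: 0.0002
gripper_force: 0.0
[[-7, 1], [-13, 2], [-19, 4], [-25, 6], [-31, 8], [-36, 11], [-42, 14], [-47, 18], [-52, 22], [-56, 26], [-61, 31], [-65, 35], [-68, 41], [-72, 46], [-74, 52], [-77, 57], [-79, 63], [-81, 69], [-82, 75], [-83, 82]]
```

View pics/w1.png

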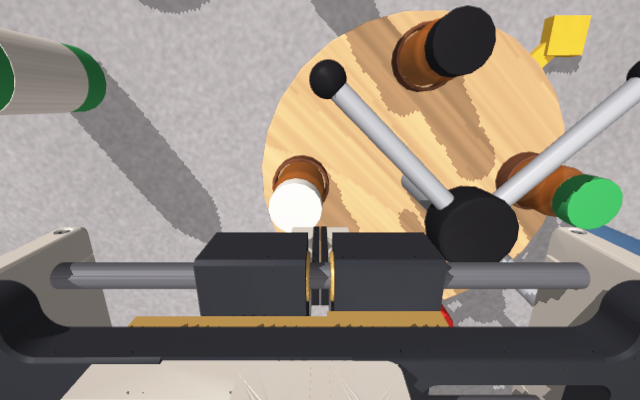

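The wrist view shows the fingertip beside the white lid (295,205) in the gap, with the hub at (470,225) clear. The force reading is about 0, so I'll push along the arc.

```bash
python3 -m pendant '[[-7,1,0,0,0,0],[-13,2,0,0,0,0],[-19,4,0,0,0,0],[-25,6,0,0,0,0],[-31,8,0,0,0,0],[-36,11,0,0,0,0],[-42,14,0,0,0,0],[-47,18,0,0,0,0],[-52,22,0,0,0,0],[-56,26,0,0,0,0],[-61,31,0,0,0,0],[-65,35,0,0,0,0],[-68,41,0,0,0,0],[-72,46,0,0,0,0],[-74,52,0,0,0,0],[-77,57,0,0,0,0]]'
python3 - <<'E'
from h import *
p=lambda a,z,d=.09:[*(C+d*np.array([np.cos(np.radians(a)),np.sin(np.radians(a))])),z]
print(ang(r.get_state()["tcp_pos"][:2]))
print(shift([p(a,.14) for a in range(8,81,4)])[:,:2].astype(int).tolist())
cv2.imwrite("pics/w2.png",r.capture("wrist")[:,:,::-1])
E
```

```text
time_s: 5.05
tcp_pos: [0.6364, -0.1305, 0.1398]
eef_rot: [180.0, 0.0, -154.6]
contact_force: [-0.2, -0.4, -0.2]
gripper_width: 0.0006
gripper_force: 0.0
(np.float64(4.156677937658054), np.float64(0.09011377923356316))
[[-2, 6], [-4, 12], [-5, 18], [-6, 24], [-6, 30], [-6, 37], [-5, 43], [-4, 49], [-3, 55], [-1, 61], [1, 67], [4, 73], [7, 78], [10, 84], [14, 89], [18, 94], [22, 98], [27, 102], [32, 106]]
```

View pics/w2.png

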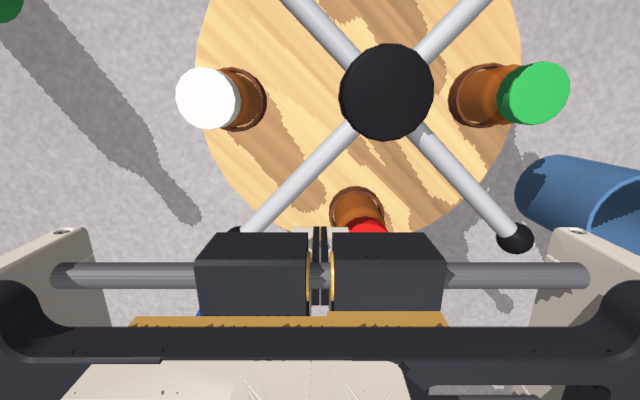

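```bash
cat >> h.py <<'E'
def wray(uv,z):
    s=r.get_state();p=r.camera_params("wrist");M=np.array(p["mount"])
    R=Ro.from_euler("xyz",s["eef_rot"],degrees=True).as_matrix()
    d=R@M[:3,:3]@np.linalg.solve(np.array(p["mtx"]),[uv[0],uv[1],1.]);c=R@M[:3,3]+s["tcp_pos"]
    return (c+d*(z-c[2])/d[2])[:2]
E
python3 - <<'E'
from h import *
print(np.array(r.camera_params("wrist")["mount"]).round(3))
for n,uv,z in(("hub",(387,92),.148),("white",(208,99),.1),("green",(533,93),.1),("ball",(515,238),.135),("ballL",(235,232),.135),("mug",(600,190),.09)):
    q=wray(uv,z);print(n,q.round(3),np.round(ang(q),3))
E
```

```text
[[ 0.    -0.957 -0.291  0.079]
 [ 1.     0.     0.     0.001]
 [-0.    -0.291  0.957 -0.16 ]
 [ 0.     0.     0.     1.   ]]
hub [ 0.545 -0.135] [1.2123e+02 2.0000e-03]
white [ 0.594 -0.231] [-63.277   0.105]
green [ 0.499 -0.04 ] [1.1613e+02 1.0800e-01]
ball [ 0.585 -0.018] [72.079  0.125]
ballL [ 0.657 -0.178] [-20.408   0.118]
mug [0.53  0.056] [94.852  0.194]
```

Run:
```python
from h import *
print(r.camera_params("wrist")["mtx"]); s=r.get_state(); print(s["time_s"],s["tcp_pos"],s["contact_force"])
a=r.capture("scene")[120:260,180:400,::-1]
print(proj([[*s["tcp_pos"][:2],.121],[*s["tcp_pos"][:2],.187],[*C,.148]],"scene"))
cv2.imwrite("pics/s2.png",cv2.resize(a,None,fx=3.6,fy=3.6,interpolation=cv2.INTER_CUBIC))
```

```text
[[288.75007238   0.         319.66789157]
 [  0.         288.75007238 191.75112891]
 [  0.           0.           1.        ]]
5.1 [ 0.63653128 -0.12997198  0.13981504] [0.26083361 1.97117457 0.71061472]
[[283.11836279 201.09129982]
 [282.16056272 185.51330926]
 [291.61435454 176.4801846 ]]
```

View pics/s2.png

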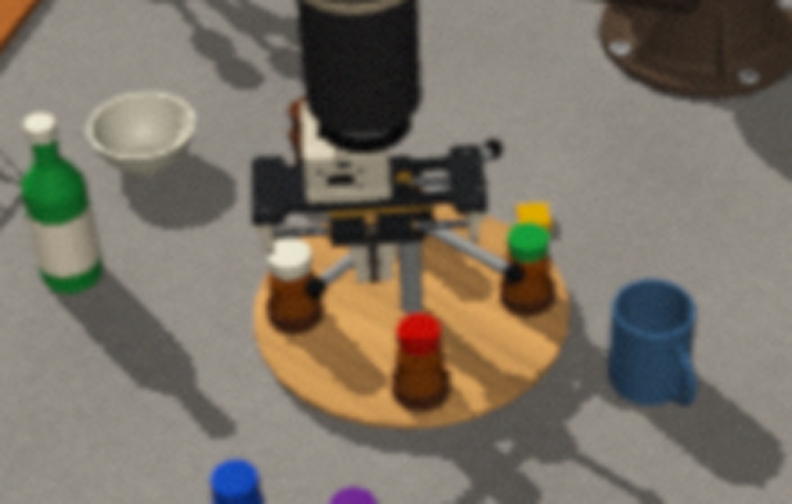

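Run:
```python
from h import *
import h
class F:
    def __init__(s,p,e): s.p,s.e=p,e
    def get_state(s): return dict(tcp_pos=np.array(s.p),eef_rot=s.e)
    camera_params=staticmethod(r.camera_params)
h.r=F([.5913,-.2155,.1395],[180,0,-154.6])
for n,uv,z in(("hub",(472,228),.148),("white",(295,205),.1),("black",(462,42),.1),("green",(588,201),.1),("ball",(328,78),.135),("tip",(320,238),.121)):
    q=wray(uv,z);print(n,q.round(3),np.round(ang(q),3))
```

```text
hub [ 0.544 -0.141] [-1.26154e+02  5.00000e-03]
white [ 0.592 -0.235] [-65.186   0.107]
black [ 0.448 -0.184] [-1.5434e+02  1.0900e-01]
green [ 0.497 -0.042] [1.17702e+02 1.07000e-01]
ball [ 0.506 -0.25 ] [-109.705    0.12 ]
tip [ 0.598 -0.211] [-54.899   0.09 ]
```

The carousel has not moved: every lid and ball angle is unchanged. The finger now sits in the gap between the arms at -19° and 71°, so it passed the first arm without turning it. I'll go 8 mm lower, still 13 mm over the lids, and push the arm at 71° in short steps, watching the force.

```bash
python3 -m pendant '[[0,0,4,0,0,0],[0,0,8,0,0,0],[-2,6,8,0,0,0],[-4,12,8,0,0,0],[-5,18,8,0,0,0],[-6,24,8,0,0,0],[-6,30,8,0,0,0],[-6,37,8,0,0,0],[-5,43,8,0,0,0],[-4,49,8,0,0,0],[-3,55,8,0,0,0]]'
python3 -m pendant '[[1,6,0,0,0,0],[2,9,0,0,0,0]]'
python3 -m pendant '[[1,3,0,0,0,0],[2,6,0,0,0,0]]'
python3 -m pendant '[[1,3,0,0,0,0],[2,6,0,0,0,0]]'
python3 - <<'E'
from h import *
print(ang(r.get_state()["tcp_pos"][:2]))
cv2.imwrite("pics/w3.png",r.capture("wrist")[:,:,::-1])
E
```

```text
time_s: 6.52
tcp_pos: [0.6153, -0.0796, 0.1318]
eef_rot: [180.0, -0.0, -154.6]
contact_force: [0.0, -0.3, 0.7]
gripper_width: 0.0005
gripper_force: 0.0
time_s: 6.78
tcp_pos: [0.6097, -0.0723, 0.1318]
eef_rot: [-180.0, 0.0, -154.6]
contact_force: [-0.3, -1.0, 0.2]
gripper_width: 0.0001
gripper_force: 0.0
time_s: 7.02
tcp_pos: [0.6054, -0.068, 0.1317]
eef_rot: [-180.0, -0.0, -154.6]
contact_force: [0.1, -0.2, -0.6]
gripper_width: 0.0008
gripper_force: 0.0
time_s: 7.28
tcp_pos: [0.601, -0.0634, 0.1317]
eef_rot: [180.0, -0.0, -154.6]
contact_force: [-0.7, -0.2, -0.1]
gripper_width: 0.0004
gripper_force: 0.0
(np.float64(53.45873262161845), np.float64(0.09161091564738828))
```

View pics/w3.png

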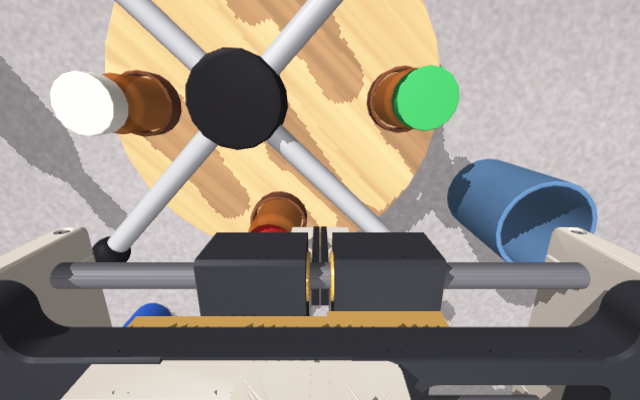

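The bar at 71° (the one ending near (385,230)) is roughly 14 mm ahead of the tip (320,230). I'll continue in short pushes.

```bash
for i in 1; do python3 -m pendant '[[2,3,0,0,0,0],[3,6,0,0,0,0]]'; done
python3 -m pendant '[[2,3,0,0,0,0],[3,5,0,0,0,0]]'
python3 -m pendant '[[2,2,0,0,0,0],[4,5,0,0,0,0]]'
python3 -m pendant '[[2,2,0,0,0,0],[4,4,0,0,0,0]]'
python3 - <<'E'
from h import *
print(ang(r.get_state()["tcp_pos"][:2]))
im=r.capture("wrist")[:,:,::-1]
cv2.imwrite("pics/w4.png",im[:330,:])
E
```

```text
time_s: 7.58
tcp_pos: [0.5959, -0.0594, 0.1318]
eef_rot: [-180.0, 0.0, -154.6]
contact_force: [1.4, -1.7, -0.1]
gripper_width: 0.0003
gripper_force: 1.1
time_s: 7.82
tcp_pos: [0.591, -0.0562, 0.132]
eef_rot: [-180.0, 0.0, -154.6]
contact_force: [1.1, -1.0, 0.0]
gripper_width: 0.0004
gripper_force: 0.9
time_s: 8.07
tcp_pos: [0.5853, -0.0534, 0.1319]
eef_rot: [-180.0, 0.0, -154.6]
contact_force: [1.2, -1.9, 0.1]
gripper_width: 0.0002
gripper_force: 0.9
time_s: 8.32
tcp_pos: [0.5798, -0.0514, 0.1318]
eef_rot: [-180.0, 0.0, -154.6]
contact_force: [1.5, -2.3, 0.7]
gripper_width: 0.0007
gripper_force: 0.9
(np.float64(68.73216629293987), np.float64(0.09190729463197699))
```

View pics/w4.png

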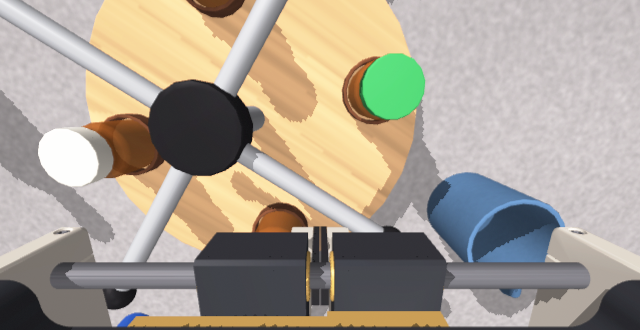

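The carousel is now turning: the force is about 2 N, the bar is at the tip (370,220), and green has moved to (393,86). Next I'll measure and plan the rest of the arc.

```bash
cat >> h.py <<'E'
def p(a,z,d=.09): return [*(C+d*np.array([np.cos(np.radians(a)),np.sin(np.radians(a))])),z]
def plan(lo,hi,st,z=.132): print(shift([p(a,z) for a in np.arange(lo,hi+.1,st)])[:,:2].astype(int).tolist())
E
python3 - <<'E'
from h import *
for n,uv,z in(("hub",(201,127),.148),("white",(68,157),.1),("green",(393,86),.1)):
    q=wray(uv,z);print(n,q.round(3),np.round(ang(q),3))
plan(72,148,4)
E
```

```text
hub [ 0.542 -0.132] [1.29474e+02 6.00000e-03]
white [ 0.611 -0.222] [-52.868   0.107]
green [ 0.479 -0.048] [1.2722e+02 1.1200e-01]
[[5, 2], [9, 6], [14, 10], [20, 13], [25, 17], [31, 19], [37, 22], [43, 23], [49, 25], [55, 26], [61, 26], [68, 27], [74, 26], [80, 26], [86, 24], [92, 23], [98, 21], [104, 18], [110, 16], [115, 12]]
```

```bash
python3 -m pendant '[[5,2,0,0,0,0],[9,6,0,0,0,0],[14,10,0,0,0,0],[20,13,0,0,0,0],[25,17,0,0,0,0],[31,19,0,0,0,0],[37,22,0,0,0,0],[43,23,0,0,0,0],[49,25,0,0,0,0],[55,26,0,0,0,0],[61,26,0,0,0,0],[68,27,0,0,0,0],[74,26,0,0,0,0],[80,26,0,0,0,0],[86,24,0,0,0,0],[92,23,0,0,0,0],[98,21,0,0,0,0],[104,18,0,0,0,0],[110,16,0,0,0,0],[115,12,0,0,0,0]]'
python3 - <<'E'
from h import *
print(ang(r.get_state()["tcp_pos"][:2]))
plan(152,200,4)
a=r.capture("wrist")[:,:,::-1];b=r.capture("top")[150:300,290:460,::-1];c=r.capture("scene")[120:260,210:380,::-1]
b=cv2.resize(b,(400,353));c=cv2.resize(c,(400,353))
o=np.zeros((600,800,3),np.uint8);o[:247,:400]=cv2.resize(a[:247*640//400],(400,247));o[247:,:400]=b;o[247:,400:]=c
cv2.imwrite("pics/m5.png",o)
E
```

```text
time_s: 10.88
tcp_pos: [0.4703, -0.0902, 0.1316]
eef_rot: [180.0, -0.0, -154.6]
contact_force: [1.8, 1.1, 0.4]
gripper_width: 0.0007
gripper_force: 1.2
(np.float64(148.42491894360276), np.float64(0.08944590312213528))
[[5, -3], [10, -7], [14, -11], [19, -15], [23, -20], [26, -25], [30, -31], [33, -36], [35, -42], [37, -48], [39, -54], [40, -60], [41, -67]]
```

View pics/m5.png

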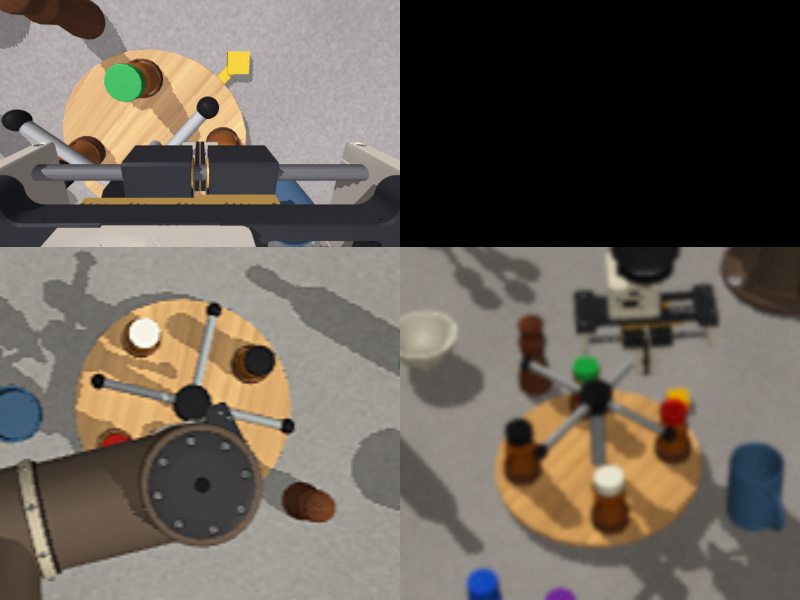

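The wrist and scene views show the carousel about 90° on, with all jars upright. In the top image the balls are at about (381,177), (331,207) and (412,226). Computing the remaining turn.

Run:
```python
from h import *
for uv in((381,176.8),(331.2,207),(412.4,226)):
    print(np.round(ang(ray(uv,.135)),3))
```

```text
[-14.873   0.122]
[75.622  0.123]
[-104.035    0.124]
```

```bash
python3 -m pendant '[[5,-3,0,0,0,0],[10,-7,0,0,0,0],[14,-11,0,0,0,0],[19,-15,0,0,0,0],[23,-20,0,0,0,0],[26,-25,0,0,0,0],[30,-31,0,0,0,0],[33,-36,0,0,0,0],[35,-42,0,0,0,0],[35,-42,0,0,0,0]]'
python3 - <<'E'
from h import *
print(ang(r.get_state()["tcp_pos"][:2]))
plan(185,197,1)
im=look()
cv2.imwrite("pics/t6.png",cv2.resize(im[150:300,280:470,::-1],None,fx=4,fy=4,interpolation=cv2.INTER_CUBIC))
E
```

```text
time_s: 12.28
tcp_pos: [0.4567, -0.1434, 0.1315]
eef_rot: [180.0, -0.1, -154.7]
contact_force: [-0.4, -0.6, -0.5]
gripper_width: 0.0005
gripper_force: 0.0
(np.float64(-175.89918407201978), np.float64(0.09005615791414665))
[[0, -1], [1, -3], [1, -4], [2, -6], [2, -7], [3, -9], [3, -10], [4, -12], [4, -13], [4, -15], [5, -16], [5, -18], [5, -20]]
```

View pics/t6.png

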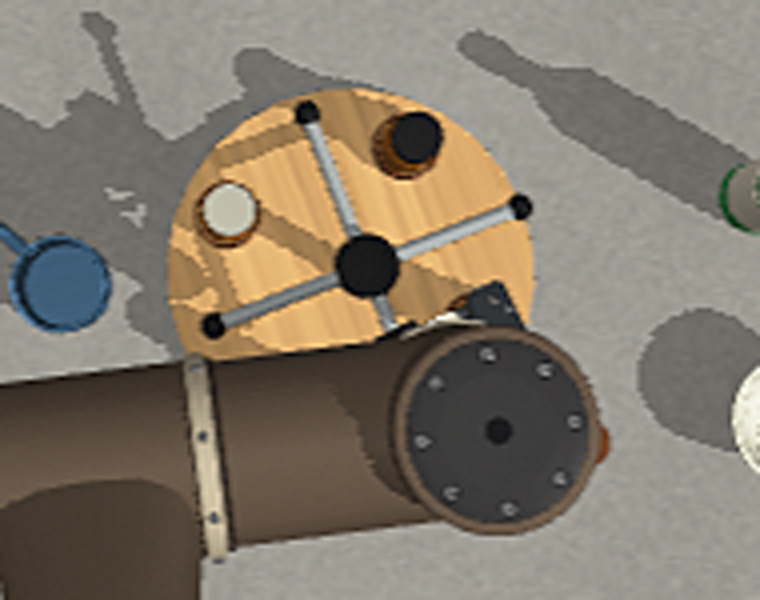

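The top crop shows balls at px (356.8,178), (410.3,201.8) and (333.3,231.5). White is at (337,203), black at (383,184), and the mill is untouched.

Run:
```python
from h import *
for uv in((356.75,178),(410.25,201.75),(333.25,231.5)):
    print(np.round(ang(ray(uv,.135)),3))
```

```text
[19.527  0.123]
[-70.131   0.124]
[110.228   0.122]
```

About 5.4° remain, so one gentle push to a finger angle of about 190°. Then back off and rise.

```bash
python3 -m pendant '[[0,-1,0,0,0,0],[1,-3,0,0,0,0],[1,-4,0,0,0,0],[2,-6,0,0,0,0],[2,-7,0,0,0,0],[3,-8,0,0,0,0],[3,-9,0,0,0,0],[3,-9,0,0,0,0]]'
python3 -m pendant '[[0,3,0,0,0,0],[0,8,0,0,0,0],[0,15,0,0,0,0],[0,15,-15,0,0,0],[0,15,-40,0,0,0],[0,15,-70,0,0,0],[0,15,-90,0,0,0],[0,15,-90,0,0,0]]'
python3 -m pendant '[[-15,30,0,0,0,0],[-40,80,0,0,0,0],[-60,130,0,0,0,0],[-80,180,0,0,0,0],[-100,230,0,0,0,0],[-110,260,0,0,0,0],[-110,270,0,0,0,0],[-110,270,0,0,0,0]]'
python3 - <<'E'
from h import *
im=look()
cv2.imwrite("pics/t7.png",cv2.resize(im[150:300,280:470,::-1],None,fx=4,fy=4,interpolation=cv2.INTER_CUBIC))
E
```

```text
time_s: 13.32
tcp_pos: [0.4584, -0.1524, 0.1318]
eef_rot: [-180.0, -0.0, -154.6]
contact_force: [-0.0, 1.2, -0.3]
gripper_width: 0.0003
gripper_force: 0.2
time_s: 14.32
tcp_pos: [0.4527, -0.1383, 0.2232]
eef_rot: [-179.9, 0.2, -154.6]
contact_force: [-0.3, 0.3, -1.3]
gripper_width: 0.0005
gripper_force: 0.0
time_s: 15.32
tcp_pos: [0.435, 0.1523, 0.2211]
eef_rot: [-180.0, -0.1, -154.6]
contact_force: [-0.4, -0.0, 0.2]
gripper_width: 0.0004
gripper_force: 0.0
red 134 (np.float64(358.0), np.float64(250.6)) [ 0.445 -0.098] ang,r [1.58818e+02 1.09000e-01]
green 128 (np.float64(403.6), np.float64(228.4)) [ 0.51  -0.238] ang,r [-1.09888e+02  1.08000e-01]
yellow 113 (np.float64(350.1), np.float64(269.4)) [ 0.379 -0.078] ang,r [160.61    0.178]
```

View pics/t7.png

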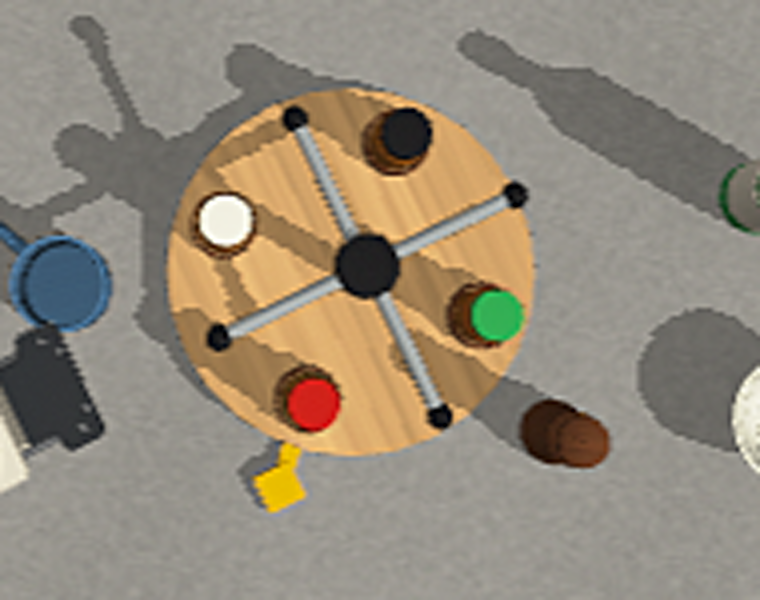

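The red lid, at px (358,251), is at about 159° against the pointer's 160.5°, roughly 3 mm off. All jars stand upright, the bystanders are in place, and the gripper is clear and high. Handing in.

```bash
python3 -c "
from plant import r
print(r.close_job())"
```

```text
the job is handed in; nothing more can be done
None
```

I turned the carousel by its handle arms until the red-lidded jar stood about 3 mm from the pointer line by the final top image, with all four jars upright and the gripper clear, and handed it in; my first sweep went past an arm without turning the carousel, for reasons I did not establish.

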